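# Stow and clip a wheel chock

## Robot

A 6-joint arm with a two-finger parallel gripper is mounted at the origin on the work surface. World frame = base frame: x ahead of the robot, y to its left, z up, the work surface at z = 0. Lengths are in m, angles in rad, forces in N, time in s.
With the tool pointing down it reaches from about 0.275 to 0.775 m from the base axis. Payload 14.6 kg.
Tool frame: the origin (TCP) lies between the finger pads; the fingertips stand 19 mm ahead of it and the grasp point (between the pads) is the TCP; z points along the fingers, y is the direction in which the jaws open and shut (so a half turn about z gives the same grasp; the last joint's range is limited). The gripper opens to 85 mm and grips with 20 to 120 N. Pads are 22 mm wide; open, the fingers measure 114 mm over their backs; the gripper's body (76 mm by 85 mm) begins 54 mm behind the grasp point. The pads swing forward as they close: fully open they stand 13 mm farther back than shut.
Start: joints at [0.984, 0.263, -0.048, 1.259, 0, 1.415], TCP at [0.22, 0.477, 0.25] pointing down, gripper open.
Joint ranges: [-2.65, 2.65], [-0.89, 1.7], [-1.18, 1.37], [-2.13, 2.11], [-1.35, 1.29], [-3.14, 3.14]. Speed limits (rad/s): [1.89, 1.89, 2.57, 2.79, 3.14, 3.14].

## Interface

Orientations are given as a unit quaternion [x, y, z, w].
In Python, from plant import read_state, optics, workorder gives the robot as it stands.
- The arm moves only by the tool carry_out, never from a script. Its argument "motion" is a list that holds one entry, the list of rows, each a list of 7 numbers: the gripper command: -1 is fully open, 1 is shut, values between are in proportion, then the shift along the tool's x, y, z scaled (see below), then the turn, a rotation vector about the tool's x, y, z scaled (see below). In form: [[[fingers, dx, dy, dz, rx, ry, rz], ...]]. A call has 1 to 12 rows; each row is the pose to reach, as a shift and turn from the pose commanded when the call began, along the tool's axes at that moment, turning the shorter way round; what a row does not reach only later rows make up. The controller multiplies each number of a shift by 200 mm and each number of a turn by pi rad. A row lasts 1/8 s, in which the tool goes at most 62.5 mm and 10.7 degrees, less where a joint would pass 70% of its speed; a pose out of reach is approached as far as the arm can. A call with a number of a shift or a turn outside -1 to 1 is refused whole. A call with a gripper value outside its range is refused whole. The fingers move at their own pace and stop on an object; "force" is the grip in N (left out, the last holds). Time passes only in rows, so rows that repeat a pose let the fingers close. It gives the time, the measured TCP pose, the force and the opening at its end, in the units of the state.
- read_state(): the state, without advancing time (a new reading comes with each control period).
- optics.snapshot(name): name is "scene" or "top" or "wrist"; returns a dict with "img" (384x512x3 uint8, blue, green, red), "vfov" (degrees; the focal length in pixels is half the picture's height over the tangent of half this angle, whatever the lens; pixels are square), "cx", "cy" (the principal point, pixels), "D" ([k1, k2, p1, p2, k3] as OpenCV has them; the pictures are not rectified), "cam_to_world" (4x4, takes a point from camera to world coordinates). Camera axes: x right, y down, z forward; pixel columns grow to the right and rows downward; lengths in m; the calibration is good to about 2 mm. A picture is of the moment at which its call begins. There is no depth.
- workorder.sign_off(): hands the job in, once; it reports no verdict.
The state is a dict: "t": time; "qpos": joint angles; "joint_velocities": joint speeds; "joint_efforts": joint torques, N m; "ee_pos": TCP position; "orientation": TCP orientation; "wrist_force": force on the tool from outside, world axes, zero at the start; "wrist_torque": the same for the moment, N m; "gripper_width": finger opening in m.
Only numpy, scipy, OpenCV 4.12 (cv2) and the standard library are available. Lean on these libraries where they do the work, as an engineer would, in place of code of your own. Each camera call takes 0.05 s, during which the arm holds its last target.

## Task

Swing the snap hook of the small chock's bay (the narrower one) aside, set the rubber wheel chock fully down in that bay with its steel eye towards the hook, then push the hook back against the eye so that its sprung gate is forced open, passes the eye and springs shut around it. Let go of everything; leave the wider bay's hook, the case, the can and the wrench where they are.

Things in the scene. Friction and masses are not known exactly. Their poses are not given: they have to be found in the camera images.
- chock_mid (a point): The loose wheel chock: black rubber block with a house-shaped end, 150 mm long (x) and 44 mm wide (y), upright sides to 32 mm and a ridge 54 mm high, 0.35 to 0.55 kg. This point is on its centre line, 22 mm above its underside. Its +x points to the end with the steel eye. Grasp it across its sides near the middle.
- chock_eye (a point): Middle of the upright outer bar of the chock's steel eye, 109 mm from the chock's centre along its +x and 27 mm above its underside. The eye is a rectangular loop of 8 mm bar standing upright in the chock's x-z plane: from 4 to 50 mm above the underside, 34 mm from this bar's axis to the block's end face.
- bay_a_seat (a point): Floor centre of the small chock's bay, 5 mm above the table: where the centre of the chock's underside belongs, eye to this frame's +x (towards the hook post). Fixed plywood plate 375 x 110 mm; flared steel lugs up to 29 mm above the table: 50 mm between side lugs, 156 mm between end stops, middle 88 mm of sides open for fingers. Flat white label at the -x end with the smaller house shape.
- hook_a (a joint): Swing angle (rad) of the narrow bay's snap hook about its upright post, counter-clockwise from above. 0: it lies along the bay's centre line from the post towards the seat, where the chock's eye must go; positive (to 1.3): swung aside to the bay's -y side; it also goes 0.5 past 0. Stays where it is left (light friction, 1 N at the stud).
- hook_a_stud (a point): Thumb stud of the narrow bay's hook: upright round pin 16 mm across, from the hook's top (37 mm above the table) up to 78 mm; this point is on its axis 58 mm above the table. It stands on the hook's spine: with the hook at 0, 62 mm from the post towards the seat and 33 mm to the bay's -y side. Push it sideways, from either side, to swing the hook.
- bay_a_pivot (a point): Axis of that hook's swivel post, at the hook's mid-plane, 32 mm above the table; post 26 mm across, its top 47 mm above the table.
- hook_a_loop (a point): Middle of the hook's opening, 78 mm from the post axis; turns with the hook (tip to -x, gate on the +y side). The hook is level steel bar, 102 mm long, 27 to 37 mm above the table; opening from y +22 (shut gate) to -28 mm (spine). With the chock seated, the eye's bar meets the gate at a swing of about 0.43 rad, is past its tip at about -0.2, and the spine meets the bar at about -0.3.
- gate_a (a joint): Opening angle in rad of the sprung gate of the narrow bay's hook: 0 shut, positive turns inwards into the hook. 44 mm long, hinged on the post side. Pressing it past the eye takes about 3 to 6 N at the stud and about 0.9 rad of opening; then it springs shut by itself.
- bay_b_seat (a point): Centre of the floor of the larger chock's bay: same build as the small one but 72 mm between the side lugs, with a larger black shape on its label. To be left empty.
- hook_b (a joint): Swing angle (rad) of the wide bay's snap hook about its upright post, counter-clockwise from above. 0: it lies along the bay's centre line from the post towards the seat, where the chock's eye must go; positive (to 1.3): swung aside to the bay's -y side; it also goes 0.5 past 0. Stays where it is left (light friction, 1 N at the stud).
- hook_b_stud (a point): Thumb stud of the wide bay's hook: upright round pin 16 mm across, from the hook's top (37 mm above the table) up to 78 mm; this point is on its axis 58 mm above the table. It stands on the hook's spine: with the hook at 0, 62 mm from the post towards the seat and 33 mm to the bay's -y side. Push it sideways, from either side, to swing the hook.
- bay_b_pivot (a point): Axis of that hook's swivel post, at the hook's mid-plane, 32 mm above the table; post 26 mm across, its top 47 mm above the table.
- chock: The chock as a body; its origin is the centre of its underside.
- case: Bystander: grey case 90 x 130 x 55 mm, origin under its centre.
- can: Bystander: can 64 mm across, 130 mm high, origin under its centre.
- wrench: Bystander: steel wrench lying flat, about 180 mm long.
Not all that is in view belongs to the job. What is shaped like the chock but red is not meant.

How it is judged:
By the outcome, as a careful person would: the job done as asked, in the order asked, and still so for the second after the job is handed in, with the robot touching nothing.
It also fails if it takes over 72 s, if anything falls off the work surface, if the arm or the gripper's body presses on something with over 40 N, if the wrist force passes 120 N, or if a joint passes its speed limit or range.

## Working session

There is one attempt and no reset: what is moved stays moved. The work goes in short steps, Python scripts to look and compute and a tool call to move; the robot and the scene stay as the last step left them, time stands still between calls to the robot, and variables do not carry over. Pictures are saved under pics/ and viewed, and the job is handed in when it is done.

Besides the shell and the picture viewer there is one more tool, called as name(argument=value, ...) on one line, values as JSON. carry_out: Moves the arm, as the interface text tells. Its arguments: {"type":"object","properties":{"motion":{"type":"array"},"force":{"type":"number"}},"required":["motion"]}

```bash
mkdir -p pics; ls
cat > h.py <<'E'
import numpy as np, cv2
from plant import read_state, optics, workorder
def snap(n):
    s=optics.snapshot(n); im=s["img"]; h,w=im.shape[:2]
    f=h/2/np.tan(np.radians(s["vfov"])/2)
    s["K"]=np.array([[f,0,s["cx"]],[0,f,s["cy"]],[0,0,1.]]); s["D"]=np.array(s["D"],float); s["T"]=np.array(s["cam_to_world"]); return s
def ray(s,px):
    p=cv2.undistortPoints(np.array(px,float).reshape(-1,1,2),s["K"],s["D"]).reshape(-1,2)
    d=np.c_[p,np.ones(len(p))]@s["T"][:3,:3].T
    return s["T"][:3,3],d
def onz(s,px,z):
    o,d=ray(s,px); t=(z-o[2])/d[:,2]; return o+d*t[:,None]
def proj(s,P):
    Ti=np.linalg.inv(s["T"]); r,_=cv2.Rodrigues(Ti[:3,:3])
    return cv2.projectPoints(np.array(P,float).reshape(-1,1,3),r,Ti[:3,3],s["K"],s["D"])[0].reshape(-1,2)
def tri(s1,p1,s2,p2):
    o1,d1=ray(s1,[p1]);o2,d2=ray(s2,[p2]);d1=d1[0];d2=d2[0]
    A=np.c_[d1,-d2];x=np.linalg.lstsq(A,o2-o1,rcond=None)[0]
    a=o1+d1*x[0];b=o2+d2*x[1];return (a+b)/2,np.linalg.norm(a-b)
E
python3 - <<'E'
from h import *
import pickle
print(read_state())
for n in ["scene","top","wrist"]:
    s=snap(n); cv2.imwrite(f"pics/{n}0.png",s["img"]); pickle.dump(s,open(f"{n}0.pkl","wb")); print(n,s["vfov"],s["D"],s["T"][:3,3])
E
```

```text
pics
{'t': 0.0, 'qpos': array([ 9.83729397e-01,  2.63494694e-01, -4.89197836e-02,  1.25939249e+00,
        1.32591956e-05,  1.41549712e+00]), 'joint_velocities': array([-0.00086843,  0.00148809, -0.00104414,  0.00135665, -0.00040734,
       -0.00082538]), 'joint_efforts': array([ 1.75597816e-03, -6.37615228e+01,  3.84563291e+01,  1.37016090e-02,
       -6.22388029e-06,  1.11758411e-05]), 'ee_pos': array([0.21956353, 0.47661148, 0.24984601]), 'orientation': array([ 2.14210832e-01,  9.76787318e-01, -4.68505114e-04, -1.89467899e-04]), 'wrist_force': array([ 0.74324383, -0.34979673, -0.04069792]), 'wrist_torque': array([0.02239802, 0.01134775, 0.01547626]), 'gripper_width': 0.08566342134234861}
scene 54.167818262386156 [0.00621973 0.         0.         0.         0.        ] [ 1.15906119 -0.41302117  0.80753048]
top 55.324120742394626 [0.02055939 0.         0.         0.         0.        ] [0.29212297 0.01003487 1.13275131]
wrist 68.28701117391789 [-0.03537122  0.          0.          0.          0.        ] [0.15933902 0.50497003 0.37505653]
```

View pics/scene0.png

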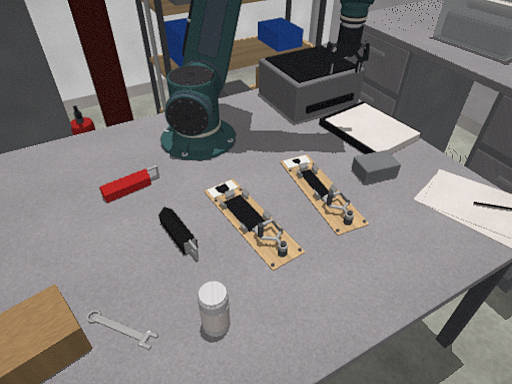

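View pics/top0.png

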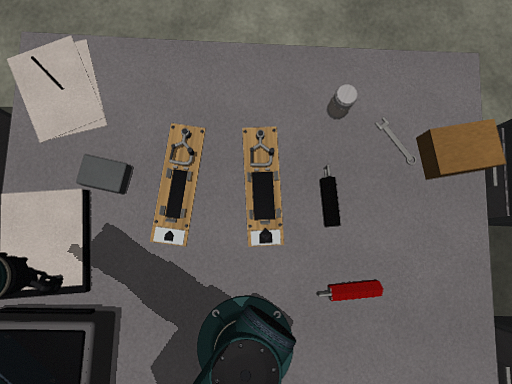

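View pics/wrist0.png

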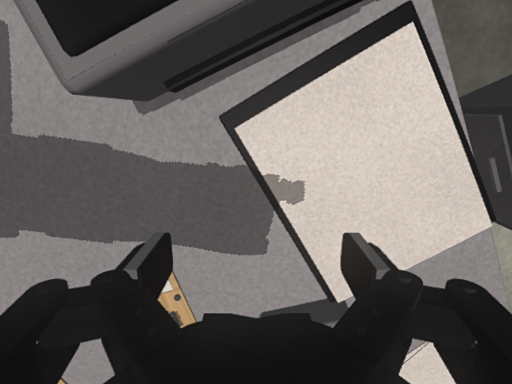

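The top view shows these lookalikes:
- Black chock at (330,200) with its eye near (326,172). The red one at (355,290) is a decoy.
- Bay with a narrow black seat and small house label at (169,236), and another with a wider seat and larger house at (265,236).

I'll check the choice with a close crop.

Run:
```python
import cv2
im=cv2.imread("pics/top0.png")
cv2.imwrite("pics/c1.png",cv2.resize(im[115:250,145:350],None,fx=3.9,fy=3.9,interpolation=cv2.INTER_CUBIC))
im=cv2.imread("pics/scene0.png")
cv2.imwrite("pics/c2.png",cv2.resize(im[145:275,150:375],None,fx=3.5,fy=3.5,interpolation=cv2.INTER_CUBIC))
```

```text
(no output)
```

View pics/c1.png

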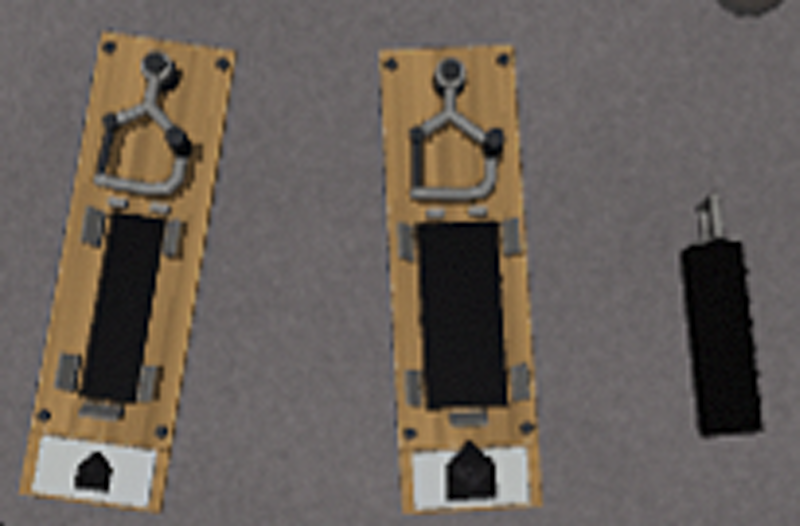

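View pics/c2.png

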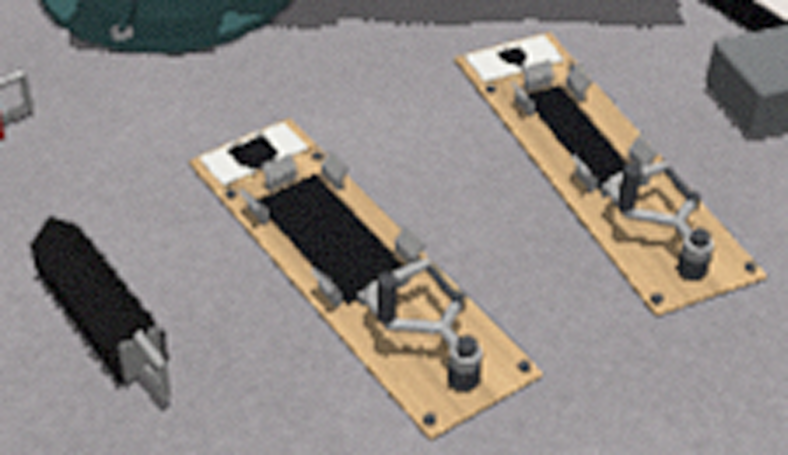

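The black chock and the left (small-house, narrow) bay A are the right ones. In crop c1 the A post is near (157,65), its stud at (180,140), and its hook lies near 0. Next I'll measure them.

Run:
```python
from h import *
import pickle
s=pickle.load(open("top0.pkl","rb")); im=s["img"]; hsv=cv2.cvtColor(im,cv2.COLOR_BGR2HSV)
c=lambda x,y:(145+x/3.9,115+y/3.9)
wood=((hsv[...,1]>70)&(hsv[...,0]>8)&(hsv[...,0]<30)).astype(np.uint8)
roi=np.zeros_like(wood); roi[110:255,140:225]=1
lab=(im.min(2)>170).astype(np.uint8)
m=cv2.morphologyEx((wood|lab)*roi,cv2.MORPH_CLOSE,np.ones((3,3)))
cs,_=cv2.findContours(m,0,1); k=max(cs,key=cv2.contourArea)
P=onz(s,k.reshape(-1,2),0.005)[:,:2]; r=cv2.minAreaRect((P*1000).astype(np.float32)); print("plateA",r)
# black floor
v=im.max(2)
def black(x0,y0,x1,y1,z):
    b=np.zeros_like(v); b[y0:y1,x0:x1]=(v[y0:y1,x0:x1]<40)
    cs,_=cv2.findContours(b,0,1);k=max(cs,key=cv2.contourArea)
    P=onz(s,k.reshape(-1,2),z)[:,:2]; return cv2.minAreaRect((P*1000).astype(np.float32)),k.reshape(-1,2).mean(0)
print("floorA",black(160,168,190,222,.005)); print("floorB",black(250,168,278,222,.005))
print("chock",black(315,172,345,230,.03))
px=[c(157,65),c(180,140)]
print("post top",onz(s,[px[0]],.047),"stud",onz(s,[px[1]],.068))
print("eye top", onz(s,[c(712,200)],.05))
```

```text
plateA ((469.9975280761719, 222.79034423828125), (110.73457336425781, 375.8134460449219), 83.78474426269531)
floorA (((438.25018310546875, 226.08091735839844), (42.14994430541992, 146.6851806640625), 83.93020629882812), array([176.34482759, 193.49137931]))
floorB (((441.8559265136719, -41.23249816894531), (147.5469207763672, 63.42284393310547), 4.362579345703125), array([263.12977099, 195.19847328]))
chock (((427.99627685546875, -243.95140075683594), (152.7828369140625, 49.94155502319336), 6.062325477600098), array([329.5       , 201.44262295]))
post top [[0.62194757 0.20225152 0.047     ]] stud [[0.55767771 0.17802562 0.068     ]]
eye top [[ 0.53033181 -0.23274301  0.05      ]]
```

```bash
cat >> h.py <<'E'
from scipy.spatial.transform import Rotation as R
def tgt(pts, verbose=True):
    """pts: list of (x,y,z,toolYangle_deg) ; prints rows"""
    st=read_state(); p0=st["ee_pos"]; R0=R.from_quat(st["orientation"])
    print("t",round(st["t"],2),"p",p0.round(4),"yang",yang(),"w",round(st["gripper_width"],4),"F",st["wrist_force"].round(1))
    for x,y,z,a in pts:
        a=np.radians(a); yv=np.array([np.cos(a),np.sin(a),0]); zv=np.array([0,0,-1.]); xv=np.cross(yv,zv)
        Rt=R.from_matrix(np.c_[xv,yv,zv])
        d=R0.inv().apply(np.array([x,y,z])-p0)/.2; r=(R0.inv()*Rt).as_rotvec()/np.pi
        print(d.round(3).tolist(),r.round(4).tolist())
def yang():
    y=R.from_quat(read_state()["orientation"]).apply([0,1,0]); return round(float(np.degrees(np.arctan2(y[1],y[0]))),2)
E
python3 - <<'E'
from h import *
import pickle
s=pickle.load(open("wrist0.pkl","rb")); R0=R.from_quat(read_state()["orientation"])
print(R0.inv().as_matrix()@s["T"][:3,:3], R0.inv().apply(s["T"][:3,3]-read_state()["ee_pos"]))
tgt([(.36,.36,.25,65.3),(.50,.24,.25,83.85)])
E
```

```text
[[ 0.00103016 -0.9648066  -0.2629585 ]
 [ 0.99999829  0.00139833 -0.00121299]
 [ 0.001538   -0.2629568   0.96480638]] [ 0.06660434  0.0003889  -0.12512646]
t 0.15 p [0.2196 0.4767 0.2499] yang 65.26 w 0.0852 F [-0.3 -0.1 -0.1]
[-0.882, -0.236, -0.0] [-0.0003, -0.0, -0.0002]
[-1.768, -0.488, -0.0] [-0.0002, -0.0001, -0.1033]
```

carry_out(motion=[[[-1, -0.3, -0.08, 0, 0, 0, 0], [-1, -0.6, -0.16, 0, 0, 0, 0], [-1, -0.9, -0.24, 0, 0, 0, 0], [-1, -0.9, -0.24, 0, 0, 0, 0]]])

```text
t: 0.65
ee_pos: [0.3658, 0.3555, 0.25]
orientation: [0.217, 0.976, -0.0, 0.0]
wrist_force: [-0.1, 0.9, -0.9]
gripper_width: 0.0855
```

Run:
```python
from h import *
tgt([(.49,.225,.25,83.85)])
```

```text
t 0.65 p [0.3658 0.3555 0.25  ] yang 64.97 w 0.0855 F [-0.1  0.9 -0.9]
[-0.839, -0.328, 0.0] [-0.0002, 0.0001, -0.1049]
```

carry_out(motion=[[[-1, -0.28, -0.11, 0, 0, 0, -0.035], [-1, -0.56, -0.22, 0, 0, 0, -0.07], [-1, -0.84, -0.33, 0, 0, 0, -0.105], [-1, -0.84, -0.33, 0, 0, 0, -0.105], [-1, -0.84, -0.33, 0, 0, 0, -0.105]]])

```text
t: 1.27
ee_pos: [0.4875, 0.2282, 0.2501]
orientation: [0.051, 0.999, 0.0, -0.0]
wrist_force: [0.3, 0.6, 0.1]
gripper_width: 0.0853
```

Run:
```python
from h import *
import pickle
tgt([])
s=snap("wrist"); pickle.dump(s,open("w1.pkl","wb")); cv2.imwrite("pics/w1.png",cv2.resize(s["img"],(800,600)))
```

```text
t 1.27 p [0.4875 0.2282 0.2501] yang 84.12 w 0.0853 F [0.3 0.6 0.1]
```

View pics/w1.png

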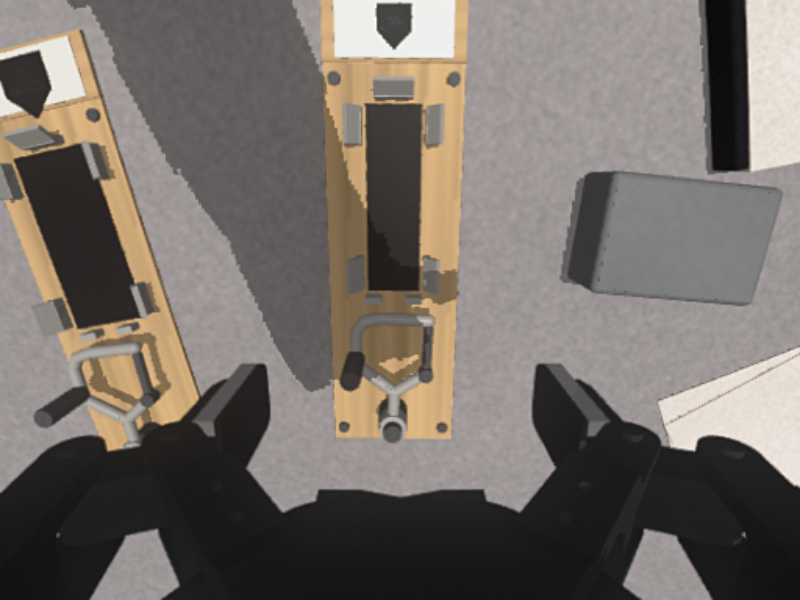

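Run:
```python
from h import *
import pickle
s=pickle.load(open("w1.pkl","rb")); im=s["img"]
k=lambda *p:[(a/1.5625,b/1.5625) for a,b in p]
F=onz(s,k((366,103),(421,103),(421.5,291),(367.5,290)),.005)
print(F.round(4)); c=F.mean(0); print("floor c",c); d=(F[2]+F[3]-F[0]-F[1])/2; print(np.linalg.norm(d),np.degrees(np.arctan2(d[1],d[0])))
H=onz(s,k((335,77),(454,77),(442,427),(343,427)),.005);print(H.round(4),H.mean(0)); d=(H[2]+H[3]-H[0]-H[1])/2; print(np.degrees(np.arctan2(d[1],d[0])))
print("post",onz(s,k((392,433)),.047)," stud",onz(s,k((349,386)),.078))
cv2.imwrite("pics/w1c.png",cv2.resize(im[190:290,200:300],(800,800),interpolation=cv2.INTER_CUBIC)[:600])
```

```text
[[0.3632 0.2139 0.005 ]
 [0.3676 0.2566 0.005 ]
 [0.5186 0.2434 0.005 ]
 [0.513  0.197  0.005 ]]
floor c [0.44060785 0.22769616 0.005     ]
0.1511043926615758 -5.709955311949365
[[0.342  0.1923 0.005 ]
 [0.3514 0.2836 0.005 ]
 [0.6529 0.2509 0.005 ]
 [0.6436 0.1576 0.005 ]] [0.49747848 0.22110895 0.005     ]
-6.373894677388489
post [[0.62814254 0.2067915  0.047     ]]  stud [[0.56622374 0.18209961 0.078     ]]
```

View pics/w1c.png

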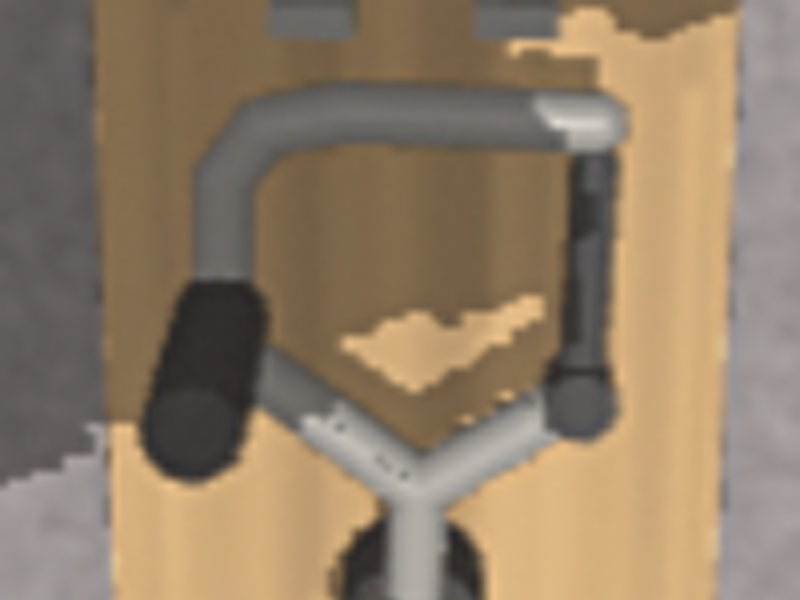

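Run:
```python
from h import *
tgt([(.564,.2131,.16,83.9),(.564,.2131,.075,83.9)])
```

```text
t 1.32 p [0.4872 0.2286 0.2502] yang 84.18 w 0.0856 F [-0.2  0.7 -0.3]
[-0.39, -0.038, 0.451] [0.0, -0.0002, 0.0015]
[-0.39, -0.038, 0.876] [0.0, -0.0002, 0.0015]
```

carry_out(motion=[[[1, -0.13, -0.01, 0.1, 0, 0, 0], [1, -0.26, -0.025, 0.2, 0, 0, 0], [1, -0.39, -0.038, 0.35, 0, 0, 0.0015], [1, -0.39, -0.038, 0.5, 0, 0, 0.0015], [1, -0.39, -0.038, 0.65, 0, 0, 0.0015], [1, -0.39, -0.038, 0.8, 0, 0, 0.0015], [1, -0.39, -0.038, 0.875, 0, 0, 0.0015], [1, -0.39, -0.038, 0.875, 0, 0, 0.0015]]])

```text
t: 2.33
ee_pos: [0.5641, 0.2129, 0.075]
orientation: [0.053, 0.999, -0.0, -0.001]
wrist_force: [1.3, -0.4, 0.9]
gripper_width: 0.0002
```

```bash
cat >> h.py <<'E'
SEAT=np.array([.4395,.2269]); BA=-6.1; PIV=np.array([.6255,.2065])
def bw(x,y,o=PIV):
    a=np.radians(BA); return o+np.array([x*np.cos(a)-y*np.sin(a), x*np.sin(a)+y*np.cos(a)])
def arc(x,y,psis,z,off=0):
    out=[]
    for p in psis:
        q=bw(x*np.cos(p)-y*np.sin(p), x*np.sin(p)+y*np.cos(p)); out.append((*q,z,90+BA+np.degrees(p)+off))
    return out
E
python3 - <<'E'
from h import *
tgt(arc(-.062,0,np.arange(1,9)*1.27/8,.075))
s=snap("wrist"); cv2.imwrite("pics/w2.png",s["img"]);s=snap("scene"); cv2.imwrite("pics/s2.png",cv2.resize(s["img"][140:270,250:380],(600,600)))
E
```

```text
t 2.33 p [0.5641 0.2129 0.075 ] yang 83.95 w 0.0002 F [ 1.3 -0.4  0.9]
[-0.002, -0.048, -0.0] [-0.0001, -0.0004, -0.0503]
[-0.014, -0.096, -0.0] [-0.0001, -0.0004, -0.1008]
[-0.033, -0.141, -0.0] [-0.0, -0.0004, -0.1513]
[-0.059, -0.183, -0.0] [0.0, -0.0004, -0.2019]
[-0.091, -0.22, -0.0] [0.0, -0.0004, -0.2524]
[-0.129, -0.252, -0.0] [0.0001, -0.0004, -0.3029]
[-0.171, -0.277, -0.0] [0.0001, -0.0004, -0.3535]
[-0.216, -0.295, -0.0] [0.0001, -0.0004, -0.404]
```

View pics/w2.png

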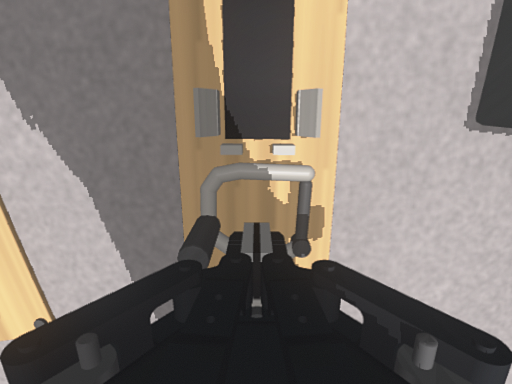

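View pics/s2.png

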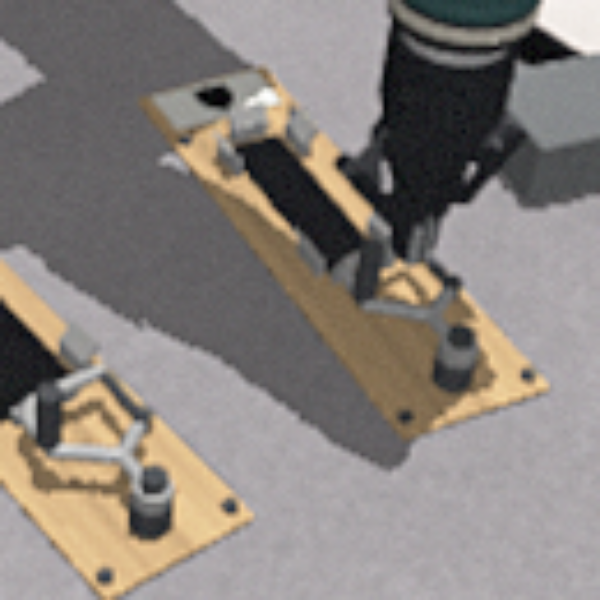

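The closed fingers stand between the stud (left, wrist ~(200,240)) and the gate, above the hook. I'll swing it aside now.

carry_out(motion=[[[1, -0.002, -0.048, 0, 0, 0, -0.05], [1, -0.014, -0.096, 0, 0, 0, -0.1], [1, -0.033, -0.141, 0, 0, 0, -0.15], [1, -0.059, -0.183, 0, 0, 0, -0.2], [1, -0.091, -0.22, 0, 0, 0, -0.25], [1, -0.129, -0.252, 0, 0, 0, -0.3], [1, -0.171, -0.277, 0, 0, 0, -0.35], [1, -0.216, -0.295, 0, 0, 0, -0.4], [1, -0.216, -0.295, 0, 0, 0, -0.4], [1, -0.216, -0.295, 0, 0, 0, -0.4]]])

```text
t: 3.68
ee_pos: [0.6016, 0.1491, 0.0759]
orientation: [-0.542, 0.84, -0.0, 0.0]
wrist_force: [0.4, -0.5, -0.4]
gripper_width: 0.0001
```

Run:
```python
from h import *
tgt([])
s=snap("scene"); cv2.imwrite("pics/s3.png",cv2.resize(s["img"][140:270,250:380],(600,600)))
s=snap("wrist"); cv2.imwrite("pics/w3.png",s["img"])
```

```text
t 3.67 p [0.6016 0.1491 0.0759] yang 155.69 w 0.0001 F [ 0.4 -0.5 -0.4]
```

View pics/s3.png

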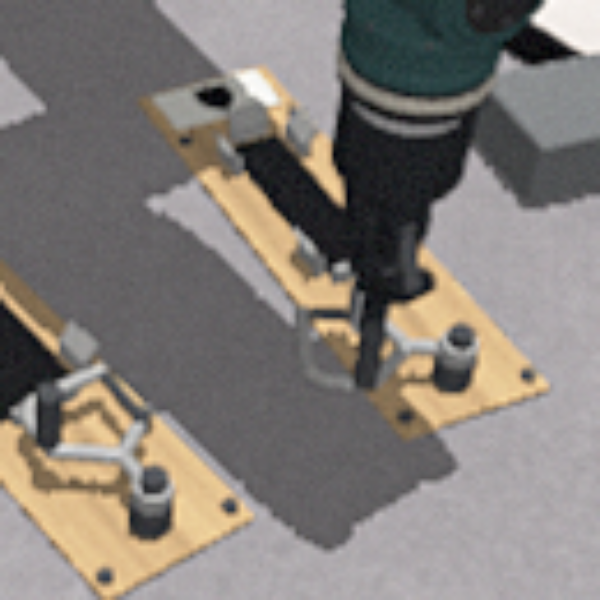

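View pics/w3.png

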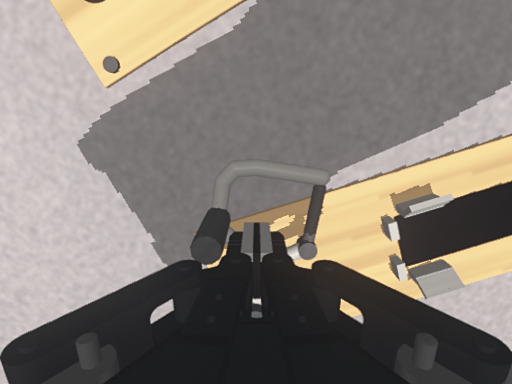

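Run:
```python
from h import *
tgt([(.6016,.1491,.176,155.7),(.57,.02,.22,126)])
```

```text
t 3.77 p [0.6014 0.1491 0.0757] yang 155.77 w -0.0002 F [-0.5 -0.1 -0.2]
[-0.0, -0.001, -0.502] [-0.0001, 0.0001, 0.0004]
[0.653, -0.122, -0.722] [-0.0001, 0.0001, 0.1654]
```

carry_out(motion=[[[1, 0, 0, -0.25, 0, 0, 0], [1, 0, 0, -0.5, 0, 0, 0], [0.5, 0.15, -0.03, -0.65, 0, 0, 0.04], [0, 0.4, -0.07, -0.72, 0, 0, 0.08], [-1, 0.65, -0.12, -0.72, 0, 0, 0.125], [-1, 0.65, -0.12, -0.72, 0, 0, 0.165]]])

```text
t: 4.53
ee_pos: [0.5696, 0.0179, 0.2199]
orientation: [-0.306, 0.952, -0.0, 0.0]
wrist_force: [0.4, 1.8, -0.0]
gripper_width: 0.0727
```

Run:
```python
from h import *
tgt([(.49,-.16,.25,96)])
```

```text
t 4.53 p [0.5696 0.0179 0.2199] yang 125.66 w 0.0727 F [ 0.4  1.8 -0. ]
[0.842, -0.491, -0.15] [-0.0002, 0.0001, 0.1648]
```

carry_out(motion=[[[-1, 0.21, -0.12, -0.15, 0, 0, 0.055], [-1, 0.42, -0.245, -0.15, 0, 0, 0.11], [-1, 0.63, -0.37, -0.15, 0, 0, 0.165], [-1, 0.84, -0.49, -0.15, 0, 0, 0.165], [-1, 0.84, -0.49, -0.15, 0, 0, 0.165]]])

```text
t: 5.15
ee_pos: [0.4915, -0.1599, 0.2495]
orientation: [-0.054, 0.999, -0.0, 0.0]
wrist_force: [0.6, 1.5, -0.1]
gripper_width: 0.0857
```

Run:
```python
from h import *
import pickle
tgt([(.47,-.244,.25,96)])
s=snap("wrist"); pickle.dump(s,open("w4.pkl","wb")); cv2.imwrite("pics/w4.png",cv2.resize(s["img"],(800,600)))
s=snap("top"); pickle.dump(s,open("top4.pkl","wb")); cv2.imwrite("pics/top4.png",cv2.resize(s["img"][100:260,140:360],(800,582)))
```

```text
t 5.15 p [ 0.4915 -0.1599  0.2495] yang 96.2 w 0.0857 F [ 0.6  1.5 -0.1]
[0.152, -0.406, -0.002] [-0.0001, 0.0, 0.0011]
```

View pics/w4.png

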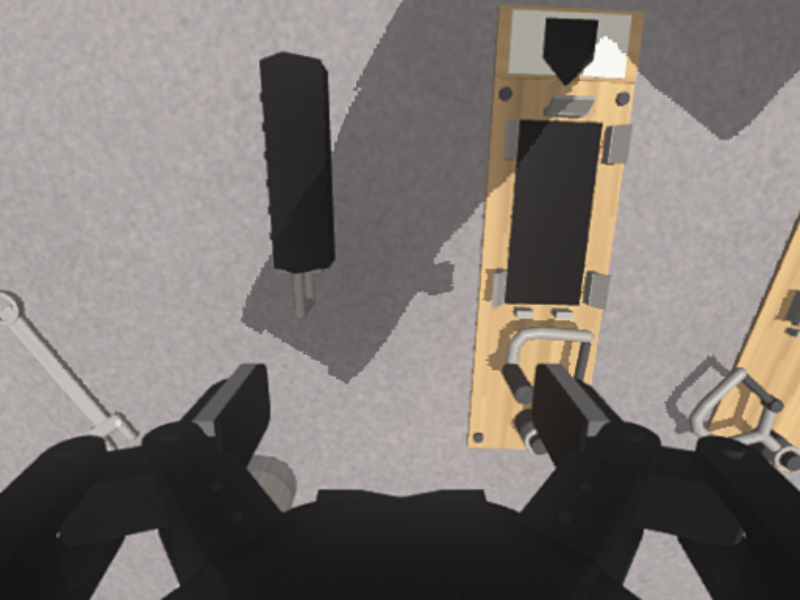

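View pics/top4.png

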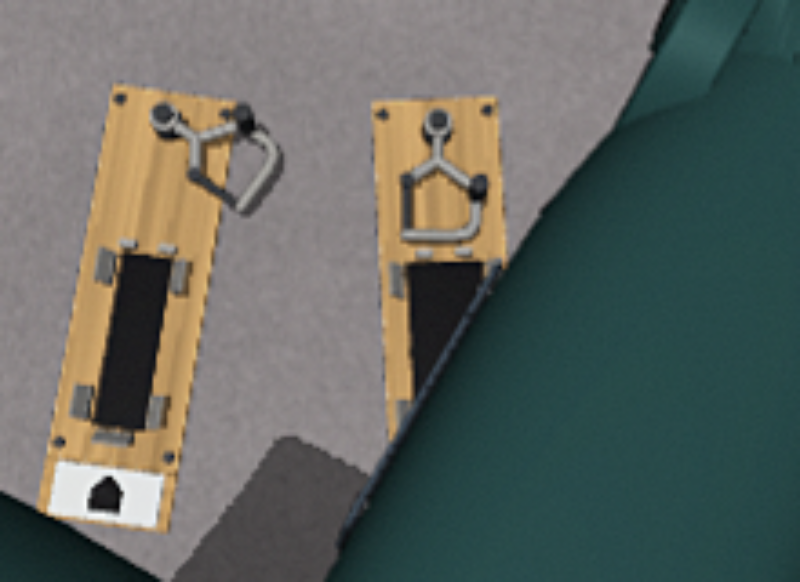

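Hook A is now aside (stud at (242,115) in the top crop, about 1.1 rad). Chock in the wrist view is at (297,165) with its eye at (302,300). Next I'll hover over it.

carry_out(motion=[[[-1, 0.05, -0.14, 0.1, 0, 0, 0], [-1, 0.1, -0.28, 0.2, 0, 0, 0], [-1, 0.18, -0.41, 0.3, 0, 0, 0], [-1, 0.18, -0.41, 0.3, 0, 0, 0], [-1, 0.18, -0.41, 0.3, 0, 0, 0]]])

```text
t: 5.88
ee_pos: [0.4668, -0.2425, 0.1897]
orientation: [-0.057, 0.998, 0.0, 0.0]
wrist_force: [-0.2, -0.1, 0.6]
gripper_width: 0.0854
```

Run:
```python
from h import *
import pickle
tgt([])
s=snap("wrist"); pickle.dump(s,open("w5.pkl","wb")); cv2.imwrite("pics/w5.png",cv2.resize(s["img"],(800,600)))
```

```text
t 5.88 p [ 0.4668 -0.2425  0.1897] yang 96.52 w 0.0854 F [-0.2 -0.1  0.6]
```

View pics/w5.png

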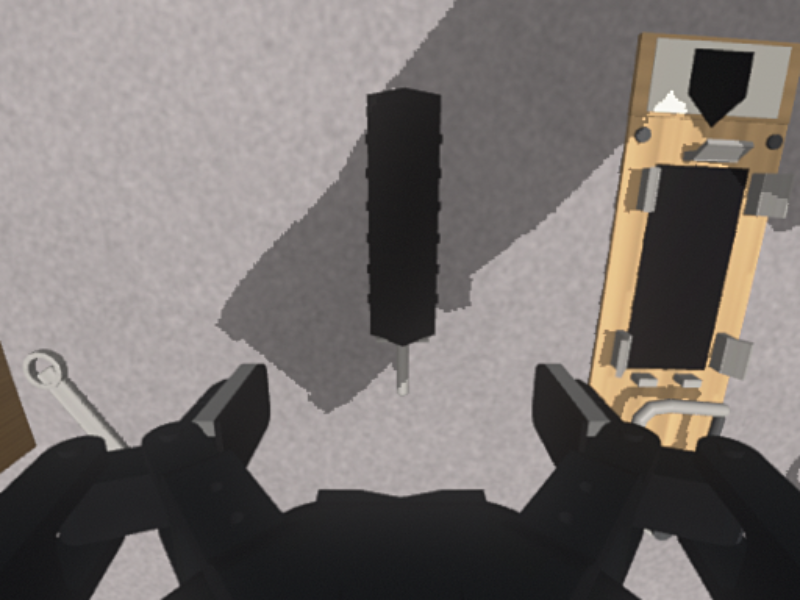

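Run:
```python
from h import *
import pickle
s=pickle.load(open("w5.pkl","rb"))
k=lambda *p:[(a/1.5625,b/1.5625) for a,b in p]
A=onz(s,k((404,88),(403,345)),.054)
B=onz(s,k((367,96),(440,97),(435,334),(371,334)),.032)
d=A[1]-A[0];print(A,A.mean(0),np.linalg.norm(d),np.degrees(np.arctan2(d[1],d[0])))
print(B,B.mean(0)); d=(B[2]+B[3]-B[0]-B[1])/2;print(np.linalg.norm(d),np.degrees(np.arctan2(d[1],d[0])))
print("eye top",onz(s,k((403,392)),.05))
tgt([(.427,-.242,.09,95.9),(.427,-.242,.028,95.9)])
```

```text
[[ 0.35410841 -0.2533127   0.054     ]
 [ 0.50273871 -0.23647367  0.054     ]] [ 0.42842356 -0.24489318  0.054     ] 0.14958113663733427 6.463749523635529
[[ 0.35707037 -0.27494607  0.032     ]
 [ 0.35264669 -0.23179889  0.032     ]
 [ 0.50092037 -0.21472396  0.032     ]
 [ 0.50592193 -0.25786998  0.032     ]] [ 0.42913984 -0.24483472  0.032     ]
0.14954071398092275 6.556698605188378
eye top [[ 0.53728555 -0.23240951  0.05      ]]
t 5.92 p [ 0.4669 -0.2424  0.1899] yang 96.55 w 0.0852 F [-0.5 -0.2  0.4]
[0.198, 0.025, 0.499] [-0.0001, 0.0002, 0.0036]
[0.198, 0.025, 0.809] [-0.0001, 0.0002, 0.0036]
```

carry_out(motion=[[[-1, 0.06, 0.005, 0.15, 0, 0, 0], [-1, 0.12, 0.009, 0.3, 0, 0, 0], [-1, 0.19, 0.009, 0.5, 0, 0, 0], [-1, 0.19, 0.009, 0.65, 0, 0, 0], [-1, 0.19, 0.009, 0.75, 0, 0, 0], [-1, 0.19, 0.009, 0.815, 0, 0, 0], [-1, 0.19, 0.009, 0.815, 0, 0, 0], [0.8, 0.19, 0.009, 0.815, 0, 0, 0], [0.8, 0.19, 0.009, 0.815, 0, 0, 0], [0.8, 0.19, 0.009, 0.815, 0, 0, 0], [0.8, 0.19, 0.009, 0.815, 0, 0, 0], [0.8, 0.19, 0.009, 0.815, 0, 0, 0]]], force=60)

```text
t: 7.42
ee_pos: [0.4285, -0.2461, 0.0271]
orientation: [-0.057, 0.998, -0.0, 0.001]
wrist_force: [-1.4, 1.6, 10.7]
gripper_width: 0.0428
```

Run:
```python
from h import *
tgt([])
```

```text
t 7.42 p [ 0.4285 -0.2461  0.0271] yang 96.49 w 0.0428 F [-1.4  1.6 10.7]
```

carry_out(motion=[[[0.8, 0, 0, -0.1, 0, 0, 0], [0.8, 0, 0, -0.3, 0, 0, 0], [0.8, 0, 0, -0.55, 0, 0, 0], [0.8, 0, 0, -0.85, 0, 0, 0], [0.8, 0, 0, -0.85, 0, 0, 0], [0.8, 0, 0, -0.85, 0, 0, 0]]])

```text
t: 8.18
ee_pos: [0.4278, -0.2457, 0.1955]
orientation: [-0.057, 0.998, 0.0, -0.0]
wrist_force: [-0.1, -0.4, -4.0]
gripper_width: 0.043
```

Run:
```python
from h import *
import pickle
tgt([(.46,-.06,.195,90.2)])
s=snap("wrist"); pickle.dump(s,open("w6.pkl","wb")); cv2.imwrite("pics/w6.png",cv2.resize(s["img"],(800,600)))
s=snap("scene"); cv2.imwrite("pics/s6.png",cv2.resize(s["img"][100:300,60:300],(720,600)))
```

```text
t 8.18 p [ 0.4278 -0.2457  0.1955] yang 96.49 w 0.043 F [-0.1 -0.4 -4. ]
[-0.265, 0.904, 0.003] [0.0002, -0.0002, 0.0349]
```

View pics/w6.png

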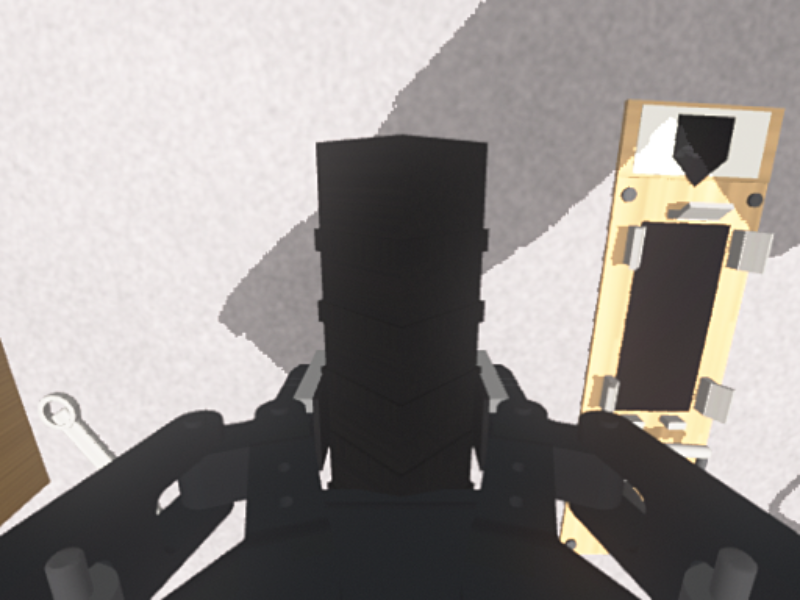

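View pics/s6.png

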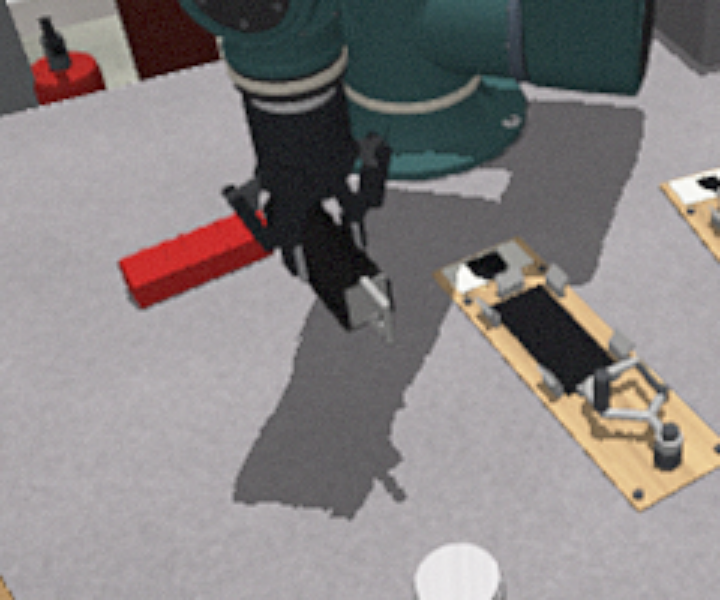

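Run:
```python
from h import *
import pickle
s=pickle.load(open("w6.pkl","rb")); st=read_state(); Ri=R.from_quat(st["orientation"]).inv()
k=lambda *p:[(a/1.5625,b/1.5625) for a,b in p]
for z,p in ((.2225,(402,135)),(.2005,(317,143)),(.2005,(487,143))):
    print(Ri.apply(onz(s,k(p),z)[0]-st["ee_pos"]))
```

```text
[ 0.07456794  0.00038444 -0.0275984 ]
[ 0.07449126 -0.02158464 -0.00564097]
[ 0.0745363   0.02239064 -0.0055558 ]
```

carry_out(motion=[[[0.8, -0.065, 0.226, 0, 0, 0, 0.01], [0.8, -0.13, 0.45, 0, 0, 0, 0.02], [0.8, -0.2, 0.68, 0, 0, 0, 0.03], [0.8, -0.265, 0.9, 0, 0, 0, 0.035]]])

```text
t: 8.78
ee_pos: [0.46, -0.0594, 0.195]
orientation: [-0.001, 1.0, 0.0, -0.001]
wrist_force: [0.5, -0.9, -4.3]
gripper_width: 0.0429
```

Run:
```python
from h import *
tgt([(.4395,.10,.195,86),(.4395,.12,.195,83.9)])
```

```text
t 8.78 p [ 0.46   -0.0594  0.195 ] yang 90.13 w 0.0429 F [ 0.5 -0.9 -4.3]
[0.101, 0.797, 0.001] [0.0002, -0.0007, 0.023]
[0.1, 0.897, 0.001] [0.0002, -0.0007, 0.0346]
```

carry_out(motion=[[[0.8, 0.03, 0.25, 0, 0, 0, 0.01], [0.8, 0.06, 0.5, 0, 0, 0, 0.02], [0.8, 0.1, 0.75, 0, 0, 0, 0.035], [0.8, 0.1, 0.9, 0, 0, 0, 0.035], [0.8, 0.1, 0.9, 0, 0, 0, 0.035]]])

```text
t: 9.4
ee_pos: [0.439, 0.1204, 0.195]
orientation: [0.052, 0.999, -0.0, -0.001]
wrist_force: [0.5, -0.3, -4.2]
gripper_width: 0.0431
```

Run:
```python
from h import *
import pickle
tgt([(*SEAT,.12,83.9)])
s=snap("wrist"); pickle.dump(s,open("w7.pkl","wb")); cv2.imwrite("pics/w7.png",cv2.resize(s["img"],(800,600)))
s=snap("top"); pickle.dump(s,open("t7.pkl","wb")); cv2.imwrite("pics/t7.png",cv2.resize(s["img"][110:250,140:310],(800,659))[:600])
```

```text
t 9.4 p [0.439  0.1204 0.195 ] yang 84.06 w 0.0431 F [ 0.5 -0.3 -4.2]
[0.052, 0.53, 0.375] [-0.0001, -0.0007, 0.0009]
```

View pics/w7.png

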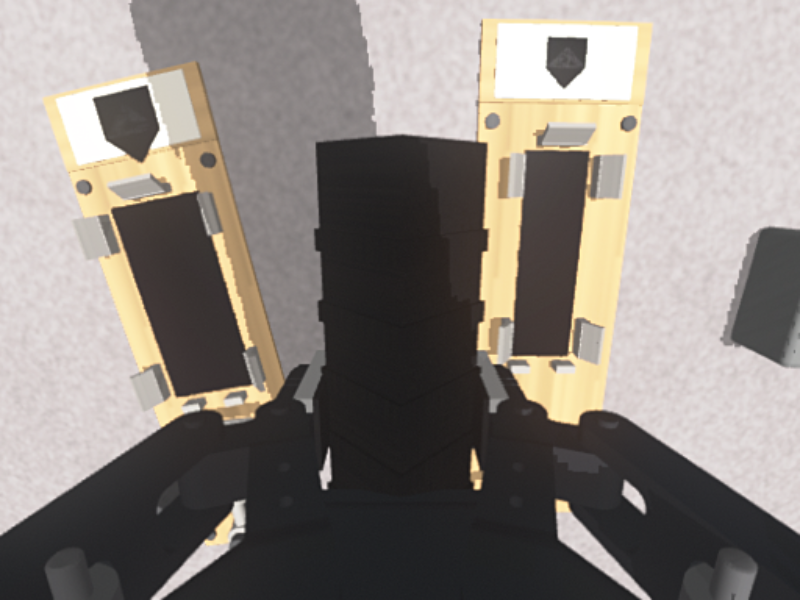

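View pics/t7.png

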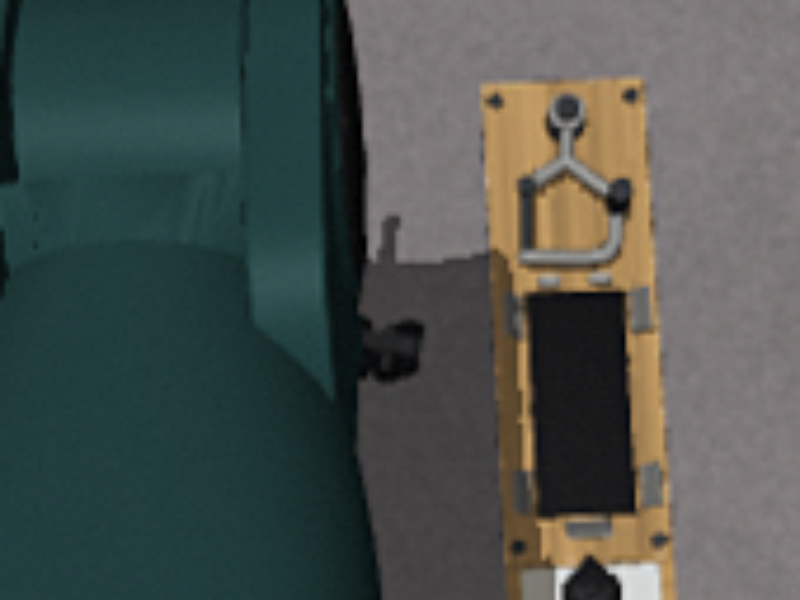

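Run:
```python
from h import *
import pickle
s=pickle.load(open("w7.pkl","rb"))
k=lambda *p:[(a/1.5625,b/1.5625) for a,b in p]
F=onz(s,k((526,151),(589,153),(574,357),(514,355)),.005)
print(F.round(4),F.mean(0)); d=(F[2]+F[3]-F[0]-F[1])/2; print(np.linalg.norm(d),np.degrees(np.arctan2(d[1],d[0])))
im=s["img"];cv2.imwrite("pics/w7c.png",cv2.resize(im[80:250,300:420],(565,800),interpolation=cv2.INTER_CUBIC)[:600])
```

```text
[[0.3644 0.2143 0.005 ]
 [0.3698 0.2575 0.005 ]
 [0.5197 0.2467 0.005 ]
 [0.5131 0.2005 0.005 ]] [0.44177322 0.22973814 0.005     ]
0.14979073566337325 -4.6984009810217575
```

View pics/w7c.png

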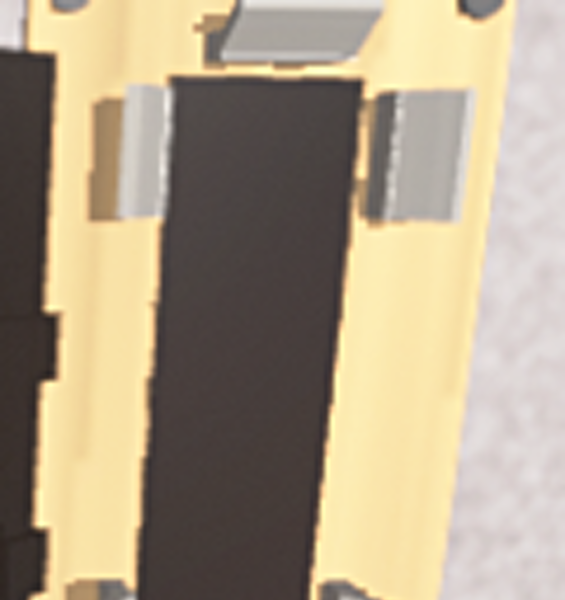

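Run:
```python
from h import *
tgt([(.44,.2272,.13,83.8),(.44,.2272,.07,83.8)])
```

```text
t 9.5 p [0.4394 0.1187 0.1953] yang 83.93 w 0.0427 F [-0.9  0.5 -3.9]
[0.054, 0.54, 0.326] [-0.0002, -0.0006, 0.0007]
[0.053, 0.54, 0.626] [-0.0002, -0.0006, 0.0007]
```

carry_out(motion=[[[0.8, 0.02, 0.2, 0, 0, 0, 0], [0.8, 0.04, 0.4, 0, 0, 0, 0], [0.8, 0.053, 0.54, 0.1, 0, 0, 0], [0.8, 0.053, 0.54, 0.3, 0, 0, 0], [0.8, 0.053, 0.54, 0.5, 0, 0, 0], [0.8, 0.053, 0.54, 0.62, 0, 0, 0], [0.8, 0.053, 0.54, 0.62, 0, 0, 0], [0.8, 0.053, 0.54, 0.62, 0, 0, 0]]])

```text
t: 10.5
ee_pos: [0.4415, 0.2269, 0.073]
orientation: [0.054, 0.999, 0.0, 0.0]
wrist_force: [0.7, 0.3, -4.1]
gripper_width: 0.0426
```

Run:
```python
from h import *
import pickle
tgt([(.44,.2272,.07,83.8)])
s=snap("wrist"); pickle.dump(s,open("w8.pkl","wb")); cv2.imwrite("pics/w8.png",cv2.resize(s["img"],(800,600)))
s=snap("scene"); pickle.dump(s,open("s8.pkl","wb")); cv2.imwrite("pics/s8.png",cv2.resize(s["img"][130:250,250:390],(700,600)))
```

```text
t 10.5 p [0.4415 0.2269 0.073 ] yang 83.84 w 0.0426 F [ 0.7  0.3 -4.1]
[0.008, 0.0, 0.015] [0.0001, 0.0002, 0.0002]
```

View pics/w8.png

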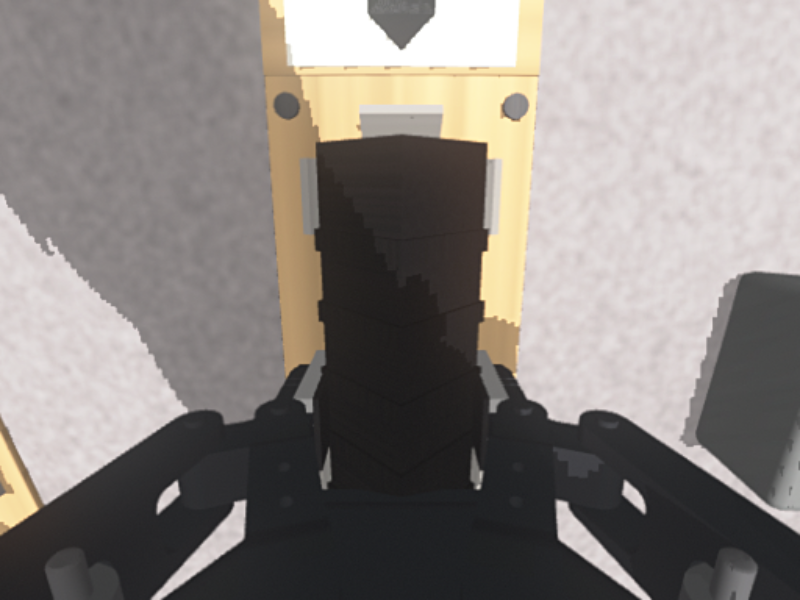

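View pics/s8.png

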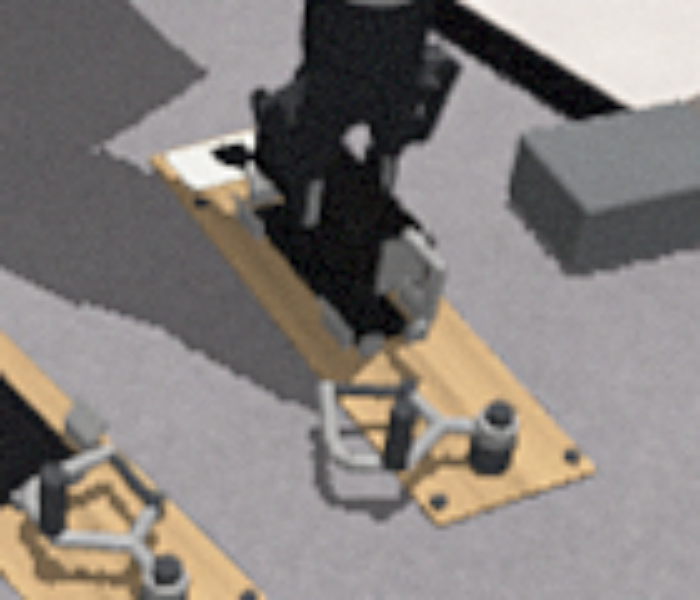

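Bolts at (287,105) and (516,105) straddle the chock ridge (x≈402), so it is centred sideways and square. The hook is clear of the eye. I'll lower it now.

carry_out(motion=[[[0.8, 0.006, 0, 0.03, 0, 0, 0], [0.8, 0.006, 0, 0.06, 0, 0, 0], [0.8, 0.006, 0, 0.09, 0, 0, 0], [0.8, 0.006, 0, 0.12, 0, 0, 0], [0.8, 0.006, 0, 0.14, 0, 0, 0], [0.8, 0.006, 0, 0.14, 0, 0, 0]]])

```text
t: 11.35
ee_pos: [0.4395, 0.2274, 0.044]
orientation: [0.053, 0.999, -0.0, -0.0]
wrist_force: [-0.1, 0.6, -3.8]
gripper_width: 0.0429
```

Run:
```python
from h import *
tgt([(.44,.2272,.032,83.8)])
s=snap("scene"); cv2.imwrite("pics/s9.png",cv2.resize(s["img"][130:250,250:390],(700,600)))
s=snap("wrist"); cv2.imwrite("pics/w9.png",cv2.resize(s["img"],(800,600)))
```

```text
t 11.35 p [0.4395 0.2274 0.044 ] yang 83.89 w 0.0429 F [-0.1  0.6 -3.8]
[-0.003, -0.001, 0.06] [-0.0001, -0.0002, 0.0005]
```

View pics/s9.png

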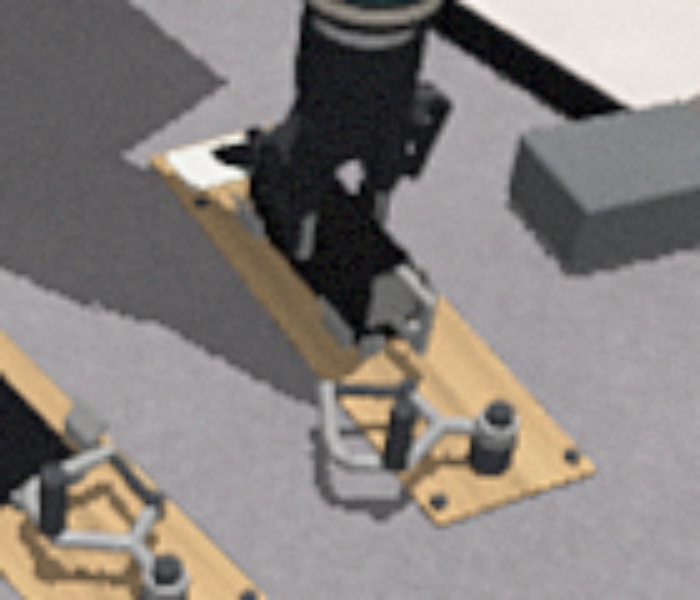

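View pics/w9.png

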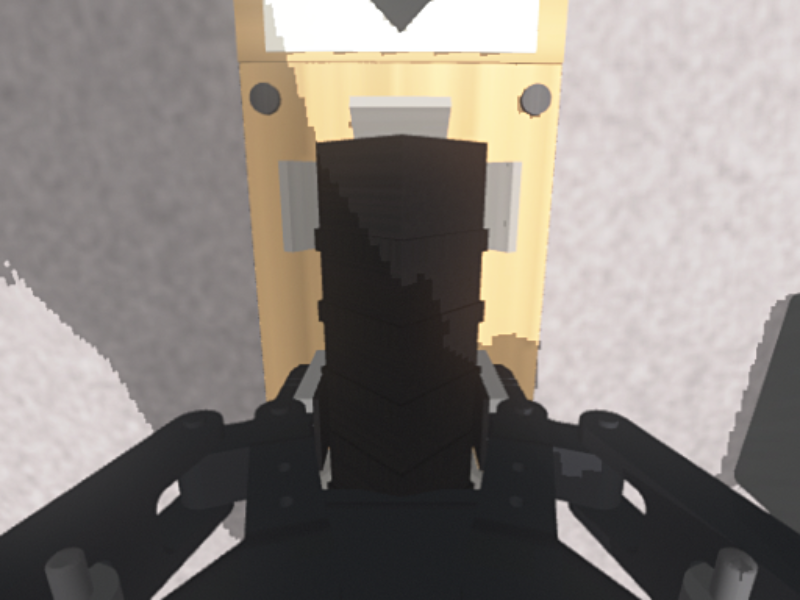

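Underside is now at about 17 mm, inside the lugs with no contact force. I'll continue down to the floor.

carry_out(motion=[[[0.8, 0, 0, 0.02, 0, 0, 0], [0.8, 0, 0, 0.035, 0, 0, 0], [0.8, 0, 0, 0.05, 0, 0, 0], [0.8, 0, 0, 0.058, 0, 0, 0], [0.8, 0, 0, 0.058, 0, 0, 0]]])

```text
t: 12.08
ee_pos: [0.4396, 0.2275, 0.0326]
orientation: [0.053, 0.999, -0.0, -0.0]
wrist_force: [-0.4, 0.5, -3.2]
gripper_width: 0.0432
```

Run:
```python
from h import *
tgt([(.44,.2272,.032,83.8)])
s=snap("scene"); cv2.imwrite("pics/s10.png",cv2.resize(s["img"][130:250,250:390],(700,600)))
```

```text
t 12.07 p [0.4396 0.2275 0.0326] yang 83.89 w 0.0432 F [-0.4  0.5 -3.2]
[-0.002, -0.001, 0.003] [-0.0, -0.0001, 0.0005]
```

View pics/s10.png

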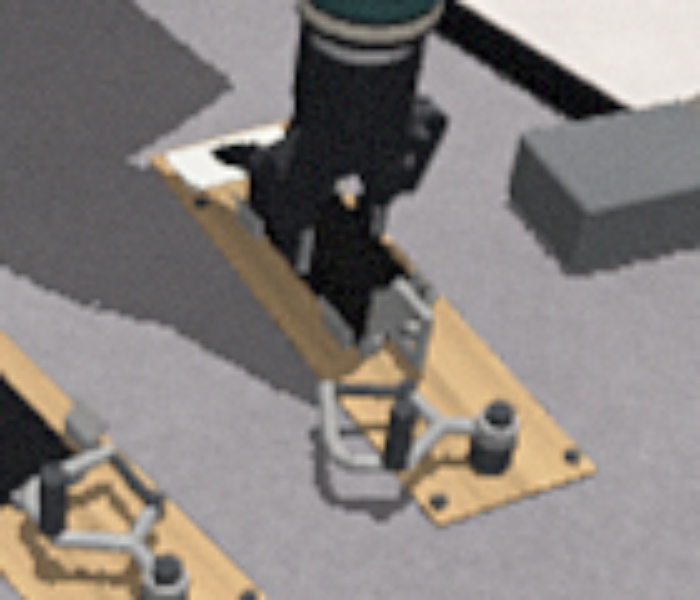

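carry_out(motion=[[[0.8, 0, 0, 0.006, 0, 0, 0], [0.8, 0, 0, 0.012, 0, 0, 0], [0.8, 0, 0, 0.012, 0, 0, 0]]])

```text
t: 12.5
ee_pos: [0.4398, 0.2275, 0.032]
orientation: [0.053, 0.999, 0.0, 0.001]
wrist_force: [-11.0, -2.8, 36.4]
gripper_width: 0.0429
```

carry_out(motion=[[[0.3, 0, 0, -0.006, 0, 0, 0], [-0.5, 0, 0, -0.006, 0, 0, 0], [-0.5, 0, 0, -0.006, 0, 0, 0], [-0.5, 0, 0, -0.05, 0, 0, 0], [-0.5, 0, 0, -0.2, 0, 0, 0], [-0.5, 0, 0, -0.45, 0, 0, 0], [-0.5, 0, 0, -0.7, 0, 0, 0], [-0.5, 0, 0, -0.7, 0, 0, 0]]])

```text
t: 13.5
ee_pos: [0.4413, 0.228, 0.1741]
orientation: [0.053, 0.999, 0.001, 0.003]
wrist_force: [0.1, 0.7, -0.3]
gripper_width: 0.0641
```

Run:
```python
from h import *
import pickle
tgt([])
s=snap("scene"); pickle.dump(s,open("s11.pkl","wb")); cv2.imwrite("pics/s11.png",cv2.resize(s["img"][130:250,250:390],(700,600)))
s=snap("wrist"); pickle.dump(s,open("w11.pkl","wb")); cv2.imwrite("pics/w11.png",cv2.resize(s["img"],(800,600)))
```

```text
t 13.5 p [0.4413 0.228  0.1741] yang 83.89 w 0.0641 F [ 0.1  0.7 -0.3]
```

View pics/s11.png

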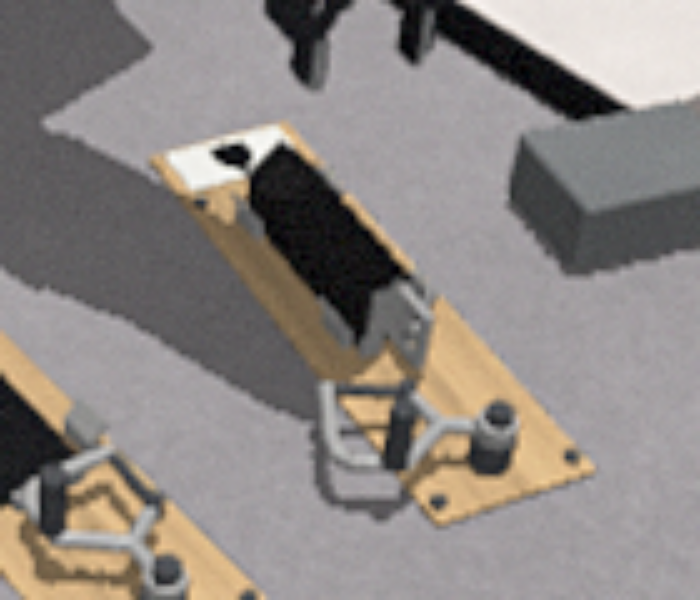

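View pics/w11.png

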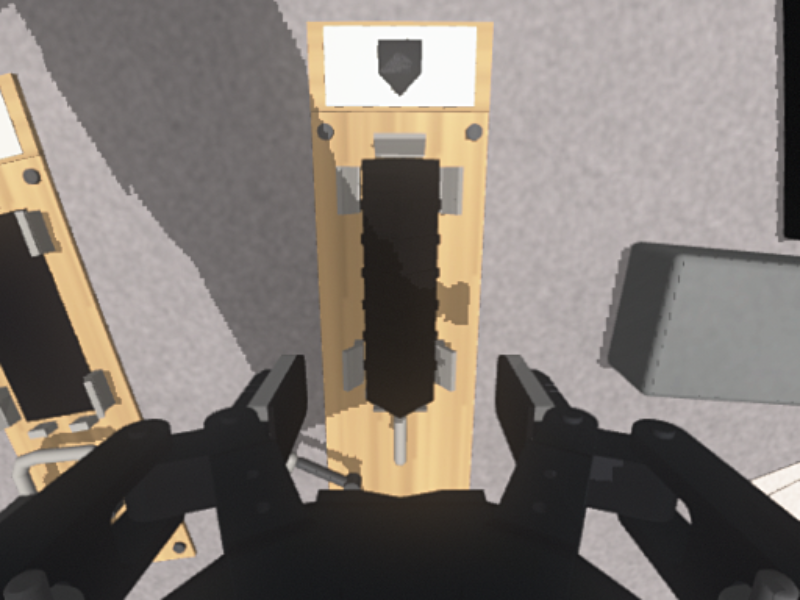

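Run:
```python
from h import *
import pickle
s=pickle.load(open("w11.pkl","rb")); sc=pickle.load(open("s11.pkl","rb"))
k=lambda *p:[(a/1.5625,b/1.5625) for a,b in p]
A=onz(s,k((400,158),(400,417)),.059); d=A[1]-A[0]; print(A,A.mean(0),np.linalg.norm(d),np.degrees(np.arctan2(d[1],d[0])))
print("eye",onz(s,k((400,462)),.055))
B=onz(s,k((363,161),(439,161),(433,408),(367,408)),.037);print(B,B.mean(0),np.linalg.norm(B[1]-B[0]),np.linalg.norm(B[2]-B[3]))
# eye top outer corner & ridge far end in scene crop (5x, origin 250,130)
c=lambda x,y:(250+x/5,130+y/5)
print(tri(s,k((400,158))[0],sc,c(278,140)), tri(s,k((400,417))[0],sc,c(410,275)))
```

```text
[[0.36564731 0.23581251 0.059     ]
 [0.51450618 0.22000666 0.059     ]] [0.44007675 0.22790958 0.059     ] 0.14969565306997834 -6.060962399570402
eye [[0.5490063  0.21633926 0.055     ]]
[[0.36427496 0.2149488  0.037     ]
 [0.36879077 0.2575839  0.037     ]
 [0.52316673 0.24086684 0.037     ]
 [0.51860065 0.1977529  0.037     ]] [0.44370828 0.22778811 0.037     ] 0.04287358688812537 0.04335504855969729
(array([0.3655058 , 0.23573434, 0.05698472]), np.float64(0.00021947436363954498)) (array([0.51773996, 0.22266476, 0.0574204 ]), np.float64(0.006890538972083092))
```

Chock is seated: ridge length 149.7 mm at z≈0.058, centre (0.440,0.228), yaw −6.1°. Next I'll go outside the stud and push the hook back.

Run:
```python
from h import *
import pickle
s=pickle.load(open("top4.pkl","rb"));g=800/220
q=[(140+242/g,100+113/g),(140+163/g,100+115/g)]
st=onz(s,q[:1],.075)[0]; po=onz(s,q[1:],.047)[0]; v=(st-po)[:2]; print(st,po,np.linalg.norm(v), "theta",np.radians((np.degrees(np.arctan2(v[1],v[0]))-BA-208)%360))
p=arc(-.060,-.066,[1.15],.075)[0]; print(p)
tgt([(.56,.17,.174,110),(*p[:2],.17,p[3])])
```

```text
[0.61788557 0.13482298 0.075     ] [0.62202294 0.20355579 0.047     ] 0.06885722471679837 theta 1.1284467801874254
(np.float64(0.6523463120864086), np.float64(0.12143957719738781), 0.075, np.float64(149.79014644004468))
t 13.6 p [0.4398 0.2275 0.1707] yang 83.89 w 0.0639 F [-0.6 -0.3 -0.6]
[-0.628, -0.222, -0.016] [0.0001, 0.0003, -0.1451]
[-1.113, -0.414, 0.004] [-0.0, 0.0003, -0.3661]
```

carry_out(motion=[[[1, -0.2, -0.07, 0, 0, 0, -0.04], [1, -0.41, -0.14, 0, 0, 0, -0.09], [1, -0.63, -0.22, 0, 0, 0, -0.145], [1, -0.8, -0.32, 0, 0, 0, -0.19], [1, -0.95, -0.42, 0, 0, 0, -0.24], [1, -0.95, -0.42, 0, 0, 0, -0.24]]])

```text
t: 14.35
ee_pos: [0.6205, 0.1221, 0.1683]
orientation: [-0.318, 0.948, 0.0, -0.001]
wrist_force: [-0.4, -0.1, 0.1]
gripper_width: 0.0001
```

Run:
```python
from h import *
p=arc(-.060,-.070,[1.15],.075)[0]; print(p)
tgt([(*p[:2],.15,p[3]),(*p[:2],.075,p[3])])
```

```text
(np.float64(0.6558030652115266), np.float64(0.11942690289885191), 0.075, np.float64(149.79014644004468))
t 14.35 p [0.6205 0.1221 0.1683] yang 127.05 w 0.0001 F [-0.4 -0.1  0.1]
[-0.133, -0.117, 0.091] [0.0005, -0.0006, -0.1263]
[-0.134, -0.118, 0.466] [0.0005, -0.0006, -0.1263]
```

carry_out(motion=[[[1, -0.07, -0.06, 0, 0, 0, -0.05], [1, -0.134, -0.118, 0, 0, 0, -0.1], [1, -0.134, -0.118, 0.05, 0, 0, -0.126], [1, -0.134, -0.118, 0.05, 0, 0, -0.126], [1, -0.134, -0.118, 0.2, 0, 0, -0.126], [1, -0.134, -0.118, 0.35, 0, 0, -0.126], [1, -0.134, -0.118, 0.466, 0, 0, -0.126], [1, -0.134, -0.118, 0.466, 0, 0, -0.126]]])

```text
t: 15.35
ee_pos: [0.6537, 0.1214, 0.0758]
orientation: [-0.497, 0.868, 0.001, -0.002]
wrist_force: [0.6, 0.1, 0.1]
gripper_width: -0.0001
```

Run:
```python
from h import *
tgt(arc(-.060,-.060,np.linspace(1.05,.45,6),.075))
s=snap("wrist"); cv2.imwrite("pics/w12.png",s["img"])
s=snap("scene"); cv2.imwrite("pics/s12.png",cv2.resize(s["img"][130:250,250:390],(700,600)))
```

```text
t 15.35 p [0.6537 0.1214 0.0758] yang 149.64 w -0.0001 F [0.6 0.1 0.1]
[0.032, 0.067, 0.004] [0.0009, -0.0006, 0.031]
[0.062, 0.109, 0.004] [0.0009, -0.0007, 0.0692]
[0.086, 0.153, 0.005] [0.0008, -0.0007, 0.1074]
[0.106, 0.2, 0.005] [0.0008, -0.0008, 0.1456]
[0.119, 0.249, 0.005] [0.0007, -0.0008, 0.1838]
[0.127, 0.3, 0.005] [0.0007, -0.0009, 0.222]
```

View pics/w12.png

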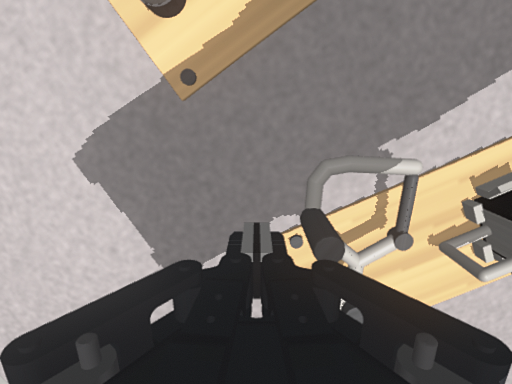

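View pics/s12.png

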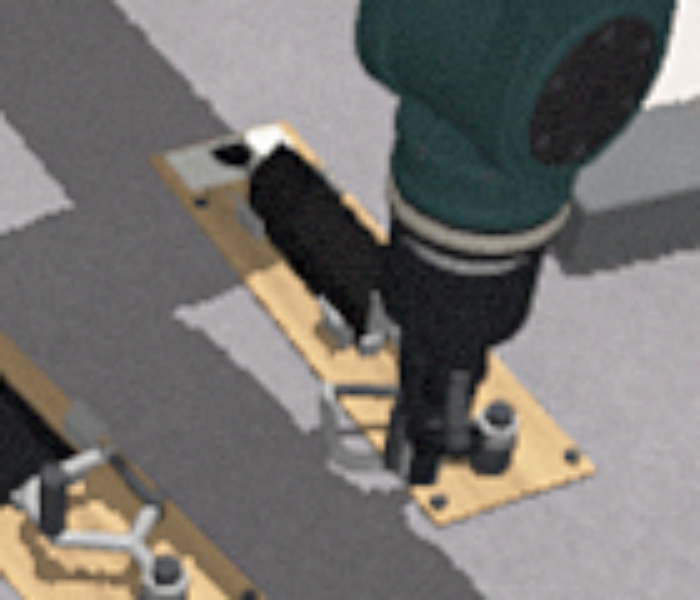

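Fingers stand on the outer side of the stud (wrist ~(320,235)). I'll push back along the arc now.

carry_out(motion=[[[1, 0.032, 0.067, 0.004, 0, 0, 0.03], [1, 0.062, 0.109, 0.004, 0, 0, 0.07], [1, 0.086, 0.153, 0.005, 0, 0, 0.107], [1, 0.106, 0.2, 0.005, 0, 0, 0.145], [1, 0.119, 0.249, 0.005, 0, 0, 0.184], [1, 0.127, 0.3, 0.005, 0, 0, 0.222], [1, 0.127, 0.3, 0.005, 0, 0, 0.222]]])

```text
t: 16.32
ee_pos: [0.5908, 0.1296, 0.0775]
orientation: [-0.172, 0.985, -0.0, 0.001]
wrist_force: [0.8, -0.0, -0.9]
gripper_width: -0.0002
```

Run:
```python
from h import *
tgt(arc(-.060,-.060,np.linspace(.35,-.25,7),.075))
s=snap("wrist"); cv2.imwrite("pics/w13.png",s["img"])
s=snap("scene"); cv2.imwrite("pics/s13.png",cv2.resize(s["img"][130:250,250:390],(700,600)))
```

```text
t 16.32 p [0.5908 0.1296 0.0775] yang 109.83 w -0.0002 F [ 0.8 -0.  -0.9]
[0.035, 0.035, 0.012] [-0.0001, 0.0005, 0.0327]
[0.06, 0.069, 0.012] [-0.0001, 0.0005, 0.0645]
[0.082, 0.106, 0.012] [-0.0, 0.0005, 0.0963]
[0.1, 0.144, 0.012] [-0.0, 0.0005, 0.1282]
[0.114, 0.184, 0.012] [0.0, 0.0005, 0.16]
[0.123, 0.225, 0.012] [0.0, 0.0005, 0.1918]
[0.129, 0.267, 0.012] [0.0001, 0.0005, 0.2236]
```

View pics/w13.png

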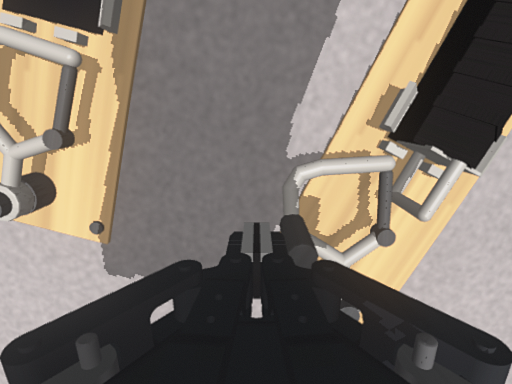

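View pics/s13.png

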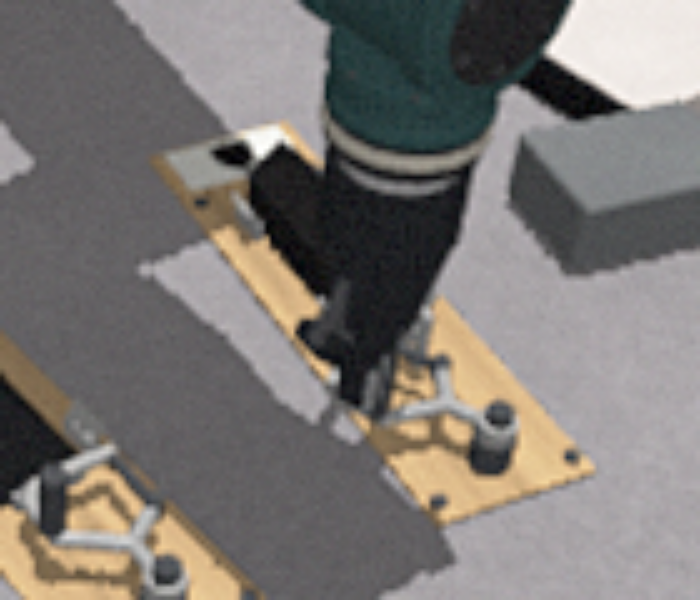

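The gate (385,200) is about to meet the eye's outer bar (430,205). I'll keep pushing.

carry_out(motion=[[[1, 0.035, 0.035, 0.01, 0, 0, 0.033], [1, 0.06, 0.069, 0.01, 0, 0, 0.065], [1, 0.082, 0.106, 0.01, 0, 0, 0.096], [1, 0.1, 0.144, 0.01, 0, 0, 0.128], [1, 0.114, 0.184, 0.01, 0, 0, 0.16], [1, 0.119, 0.204, 0.01, 0, 0, 0.176], [1, 0.123, 0.225, 0.01, 0, 0, 0.192], [1, 0.123, 0.225, 0.01, 0, 0, 0.192]]])

```text
t: 17.42
ee_pos: [0.5529, 0.1629, 0.0744]
orientation: [0.128, 0.992, -0.0, 0.0]
wrist_force: [0.3, -4.1, 0.0]
gripper_width: -0.0
```

Run:
```python
from h import *
tgt(arc(-.060,-.060,[-.2,-.25,-.3],.075))
s=snap("wrist"); cv2.imwrite("pics/w14.png",s["img"])
```

```text
t 17.43 p [0.5529 0.1629 0.0744] yang 75.31 w -0.0 F [ 0.3 -4.1  0. ]
[0.019, 0.018, -0.003] [-0.0002, 0.0003, 0.0159]
[0.033, 0.034, -0.003] [-0.0002, 0.0004, 0.0319]
[0.046, 0.051, -0.003] [-0.0002, 0.0004, 0.0478]
```

View pics/w14.png

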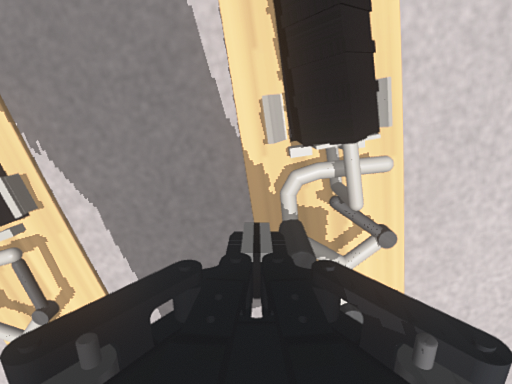

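The gate is pushed well inward by the bar (wrist (360,215)), at 4 N. I'll go further in small steps.

carry_out(motion=[[[1, 0.01, 0.01, -0.003, 0, 0, 0.008], [1, 0.019, 0.018, -0.003, 0, 0, 0.016], [1, 0.026, 0.026, -0.003, 0, 0, 0.024], [1, 0.033, 0.034, -0.003, 0, 0, 0.032], [1, 0.033, 0.034, -0.003, 0, 0, 0.032]]])

```text
t: 18.1
ee_pos: [0.5478, 0.1715, 0.0748]
orientation: [0.177, 0.984, -0.0, 0.0]
wrist_force: [0.9, -3.5, -0.3]
gripper_width: -0.0001
```

Run:
```python
from h import *
tgt(arc(-.060,-.060,[-.25,-.3,-.35],.075))
s=snap("wrist"); cv2.imwrite("pics/w15.png",s["img"])
```

```text
t 18.1 p [0.5478 0.1715 0.0748] yang 69.56 w -0.0001 F [ 0.9 -3.5 -0.3]
[-0.003, -0.0, -0.001] [-0.0, 0.0001, -0.0001]
[0.012, 0.015, -0.001] [-0.0, 0.0001, 0.0158]
[0.026, 0.031, -0.001] [-0.0, 0.0001, 0.0317]
```

View pics/w15.png

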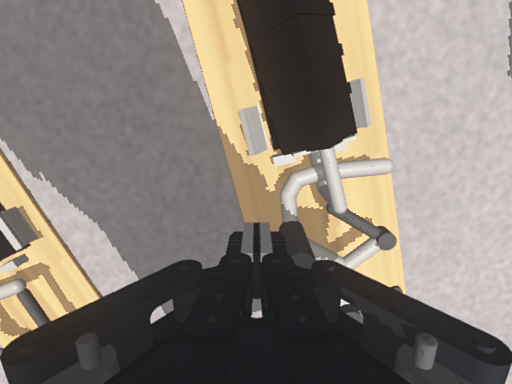

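carry_out(motion=[[[1, 0.006, 0.008, -0.001, 0, 0, 0.008], [1, 0.012, 0.015, -0.001, 0, 0, 0.016], [1, 0.018, 0.023, -0.001, 0, 0, 0.024], [1, 0.018, 0.023, -0.001, 0, 0, 0.024]]])

```text
t: 18.65
ee_pos: [0.5457, 0.1775, 0.0749]
orientation: [0.215, 0.977, 0.0, -0.0]
wrist_force: [-0.4, -0.3, 0.6]
gripper_width: 0.0003
```

Run:
```python
from h import *
tgt(arc(-.060,-.060,[-.35,-.4],.075))
s=snap("wrist"); cv2.imwrite("pics/w16.png",s["img"])
```

```text
t 18.65 p [0.5457 0.1775 0.0749] yang 65.17 w 0.0003 F [-0.4 -0.3  0.6]
[0.006, 0.006, -0.0] [0.0001, -0.0, 0.0073]
[0.02, 0.022, -0.0] [0.0001, -0.0001, 0.0233]
```

View pics/w16.png

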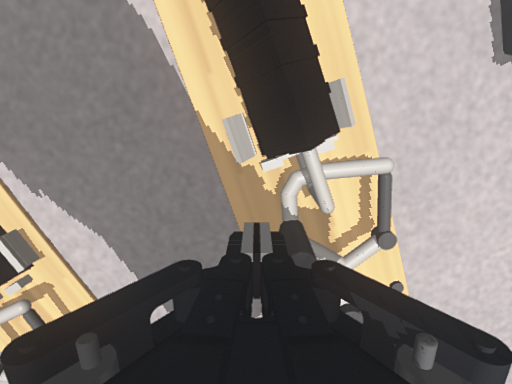

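The gate has snapped shut (line (388,165)–(386,238)) with the eye's bar (328,208) inside, and the force dropped to zero. I'll back off and rise.

carry_out(motion=[[[1, 0, -0.03, 0, 0, 0, 0], [1, 0, -0.08, 0, 0, 0, 0], [1, 0, -0.1, -0.1, 0, 0, 0], [1, 0, -0.1, -0.35, 0, 0, 0], [1, 0, -0.1, -0.6, 0, 0, 0], [1, 0.3, -0.1, -0.8, 0, 0, 0], [1, 0.6, -0.1, -0.8, 0, 0, 0], [1, 0.6, -0.1, -0.8, 0, 0, 0]]])

```text
t: 19.7
ee_pos: [0.4256, 0.2099, 0.2358]
orientation: [0.214, 0.977, 0.0, 0.0]
wrist_force: [-0.2, -0.1, -0.9]
gripper_width: -0.0002
```

Run:
```python
from h import *
tgt([])
s=snap("scene"); cv2.imwrite("pics/s17.png",cv2.resize(s["img"][130:280,200:400],(800,600)))
s=snap("wrist"); cv2.imwrite("pics/w17.png",cv2.resize(s["img"],(800,600)))
s=snap("top"); cv2.imwrite("pics/t17.png",s["img"])
```

```text
t 19.7 p [0.4256 0.2099 0.2358] yang 65.28 w -0.0002 F [-0.2 -0.1 -0.9]
```

View pics/s17.png

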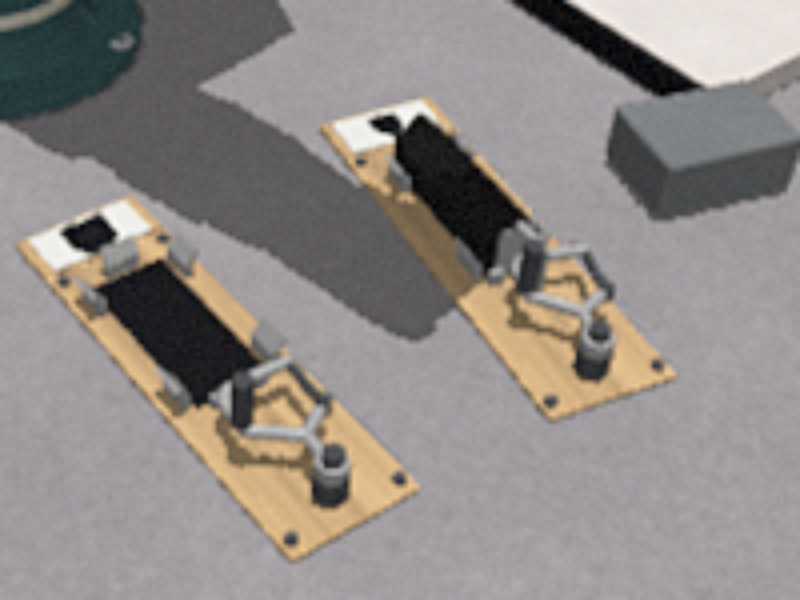

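View pics/w17.png

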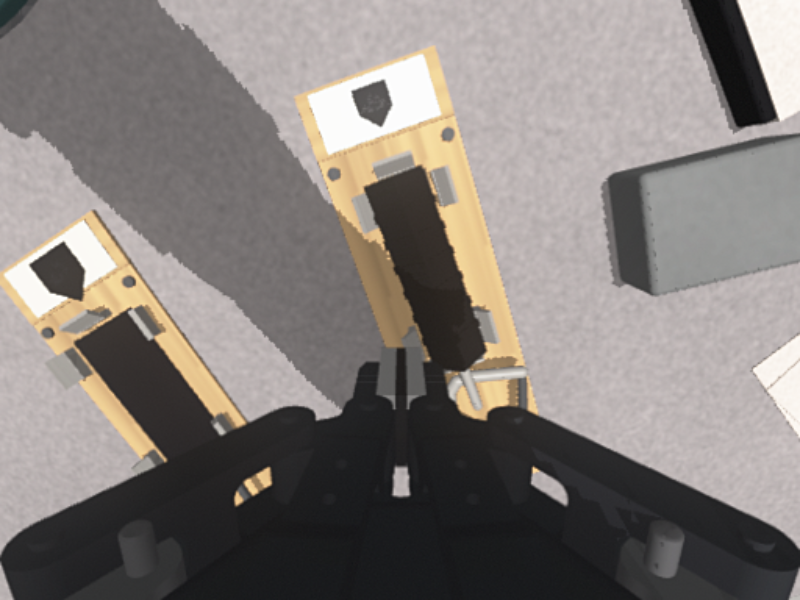

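View pics/t17.png

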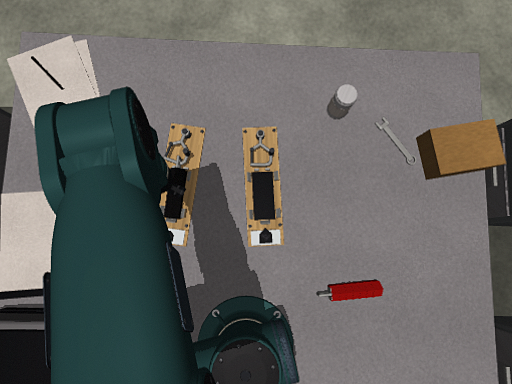

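The hook is closed around the eye and the chock is still between its lugs. The can, wrench and wide bay's hook look unchanged in the top view, and so does the case in the scene view. I'll hand it in.

Run:
```python
from h import *
import pickle
a=pickle.load(open("scene0.pkl","rb"))["img"]; b=snap("scene")["img"]
d=cv2.absdiff(a,b).max(2)
for n,(x0,y0,x1,y1) in dict(case=(350,148,403,186),can=(193,278,235,342),wrench=(80,305,162,352),hookB=(250,215,295,262)).items(): print(n,(d[y0:y1,x0:x1]>40).sum(),"px changed")
print(workorder.sign_off())
```

```text
case 0 px changed
can 0 px changed
wrench 0 px changed
hookB 0 px changed
the job is handed in; nothing more can be done
None
```

I swung the narrow bay's hook aside to about 1.1 rad. I then set the black chock down in that bay with its eye towards the hook, and pushed the hook back until the gate opened, passed the eye and sprang shut. The gripper is withdrawn and touching nothing, and the job was handed in at about 20 s of the 72 s allowed.

**Last checks:**
- **Gate and eye:** the pictures show the gate shut with the eye's bar inside the hook. The push took about 4 N and dropped to zero as the gate closed.
- **Chock seating:** the chock sits between its lugs with its ridge at about 57–59 mm, where 59 mm is expected. I measured this after release and before pushing the hook back. Afterwards I only checked it by eye.
- **Things to leave alone:** the scene camera shows no changed pixels at the case, the can, the wrench or the wide bay's hook compared with the start.

**Disagreements and forces:**
- The camera estimates of the bay's centre differed by up to 3.5 mm, so I aimed at a middle value and the chock still dropped in cleanly.
- The two-view check of the ridge's far end had a 7 mm ray gap, so that one reading is weak.
- The wrist force briefly reached about 36 N when the chock touched the floor of the bay.

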